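# Find the socket that fits the test cell's nut

### The job

Find out which of the three sockets in the tray fits the hex nut on top of the metal test cell: they look alike from outside and stand mouth down, so try them on the nut one after another, and stand each one that does not go on upright back in the tray. Finish with the fitting socket pushed fully home over the nut and still held in the gripper: do not let go of it. Leave the jar, the bottle and the beaker alone.

Things in the scene. Friction and masses are not known exactly. Their poses are not given: they have to be found in the camera images.
- socket_a_mid (a point): Steel socket, one of three alike outside, 76 mm tall. Point: on its axis, 38 mm above its foot; z up, x square to one pair of flats of its hexagonal shank. Each: lower 32 mm a round body, 48 mm across, hex mouth open downward, 26 mm deep; upper 44 mm a darker hex shank, 28 mm across flats, to grip by opposite flats. The mouth's flats are parallel to the shank's. About 300 g.
- socket_b_mid (a point): Steel socket, one of three alike outside, 76 mm tall. Point: on its axis, 38 mm above its foot; z up, x square to one pair of flats of its hexagonal shank. Exactly one of the three mouths slips over the nut (34 mm across flats, 2 mm play a side); the others, 24 and 21 mm, stay on top of it. Which is which, and in which pocket, is not told.
- socket_c_mid (a point): Steel socket, one of three alike outside, 76 mm tall. Point: on its axis, 38 mm above its foot; z up, x square to one pair of flats of its hexagonal shank. Sizes as told for the other two. All stand mouth down at the start, foot 4 mm above the bench, at any yaw.
- tray: Fixed grey open tray, 90 mm along x, 254 mm along y, walls 16 mm high and 4 mm thick; two dividers leave three pockets in a row along y (82 x 79 mm inside, centres at y = -83, 0, +83 mm); floor 4 mm thick. Origin: centre of its underside, on the bench. Each pocket holds one socket, roughly centred.
- nut_foot (a point): Centre of the foot of the fixed dark hex nut, on the flat top (100 mm across, 60 mm above the bench) of a round metal cell. Nut 30 mm across flats, 18 mm tall, top 2 mm bevelled; a 15 mm stud ends 5 mm above it. x square to a pair of flats, z up. A socket fully home has its middle 38 mm above this point; one that does not fit stays 18 mm higher; the fitting one, off centre or turned, catches 14 to 16 mm higher.
- jar: Loose white plastic jar, 68 mm across, 85 mm tall, beyond the work; origin at the centre of its underside. To be left alone.
- amber: Loose brown glass bottle, 48 mm across, 100 mm tall; origin at the centre of its underside. To be left alone.
- beaker: Loose glass beaker, 66 mm across, 75 mm tall; origin at the centre of its underside. To be left alone.
Things that resemble listed ones, but are neither listed nor needed, are in the scene too. Leave any red or yellow look-alike of the part that bears socket_c_mid alone.

How it is judged:
At the end, for the whole second after the job is handed in: The socket that fits is over the nut: upright within 6 degrees, its axis within 6 mm of the nut's, its foot no more than 5 mm above the cell's top, at rest and gripped by the fingers (more than 1.5 N). The two others stand upright (within 7 degrees), at rest, on the tray's floor (((horizontal distance between socket_a_mid and nut_foot below 0.006 m and z of socket_a_mid in the frame of nut_foot between 0.034 and 0.043 m and angle between socket_a_mid's own z axis and vertical below 0.1 rad and linear speed of each of socket_a, socket_b, socket_c below 0.02 m/s and contact force between the fingers and socket_a above 1.5 N and x of socket_b_mid in the frame of tray between -0.045 and 0.045 m and y of socket_b_mid in the frame of tray between -0.127 and 0.127 m and height (world z) of socket_b_mid between 0.036 and 0.048 m and angle between each of socket_b_mid, socket_c_mid's own z axis and vertical below 0.12 rad and x of socket_c_mid in the frame of tray between -0.045 and 0.045 m and y of socket_c_mid in the frame of tray between -0.127 and 0.127 m and height (world z) of socket_c_mid between 0.036 and 0.048 m) or (horizontal distance between socket_b_mid and nut_foot below 0.006 m and z of socket_b_mid in the frame of nut_foot between 0.034 and 0.043 m and angle between socket_b_mid's own z axis and vertical below 0.1 rad and linear speed of each of socket_b, socket_a, socket_c below 0.02 m/s and contact force between the fingers and socket_b above 1.5 N and x of socket_a_mid in the frame of tray between -0.045 and 0.045 m and y of socket_a_mid in the frame of tray between -0.127 and 0.127 m and height (world z) of socket_a_mid between 0.036 and 0.048 m and angle between each of socket_a_mid, socket_c_mid's own z axis and vertical below 0.12 rad and x of socket_c_mid in the frame of tray between -0.045 and 0.045 m and y of socket_c_mid in the frame of tray between -0.127 and 0.127 m and height (world z) of socket_c_mid between 0.036 and 0.048 m) or (horizontal distance between socket_c_mid and nut_foot below 0.006 m and z of socket_c_mid in the frame of nut_foot between 0.034 and 0.043 m and angle between socket_c_mid's own z axis and vertical below 0.1 rad and linear speed of each of socket_c, socket_a, socket_b below 0.02 m/s and contact force between the fingers and socket_c above 1.5 N and x of socket_a_mid in the frame of tray between -0.045 and 0.045 m and y of socket_a_mid in the frame of tray between -0.127 and 0.127 m and height (world z) of socket_a_mid between 0.036 and 0.048 m and angle between each of socket_a_mid, socket_b_mid's own z axis and vertical below 0.12 rad and x of socket_b_mid in the frame of tray between -0.045 and 0.045 m and y of socket_b_mid in the frame of tray between -0.127 and 0.127 m and height (world z) of socket_b_mid between 0.036 and 0.048 m))); the arm keeps its last pose, push and grip.
It fails at once if the jar is disturbed (moved by more than 30 mm) (distance of jar from where it was at the start of the episode above 0.03 m).
It fails at once if the bottle is disturbed (moved by more than 30 mm) (distance of amber from where it was at the start of the episode above 0.03 m).
It fails at once if the beaker is disturbed (moved by more than 30 mm) (distance of beaker from where it was at the start of the episode above 0.03 m).
It also fails if it takes over 72 s, if anything falls off the work surface, if the arm or the gripper's body presses on something with over 40 N, if the wrist force passes 120 N, or if a joint passes its speed limit or range.

### The arm

A 6-joint arm with a two-finger parallel gripper is mounted at the origin on the work surface. World frame = base frame: x ahead of the robot, y to its left, z up, the work surface at z = 0. Lengths are in m, angles in rad, forces in N, time in s.
With the tool pointing down it reaches from about 0.35 to 0.775 m from the base axis. Payload 7.3 kg.
Tool frame: the origin (TCP) lies at the centre of the arm's flange, where the gripper is bolted on; the fingertips stand 178 mm ahead of it and the grasp point (between the pads) lies 159 mm ahead of it; x points along the fingers, y is the direction in which the jaws open and shut, and the axes are right-handed (so a half turn about x gives the same grasp; the last joint's range is limited). The gripper opens to 92 mm and grips with 3 to 60 N. Pads are 19 mm wide; open, the fingers measure 130 mm over their backs; the gripper's body (75 mm by 190 mm) begins 47 mm behind the grasp point.
Start: joints at [-1.469, 0.342, 1.524, -0, 1.275, -0.146], TCP at [0.129, -0.509, 0.405] pointing down, gripper open.
Joint ranges: [-2.53, 2.53], [-0.77, 2.02], [0.04, 2.7], [-1, 4.14], [0.28, 2.66], [-3.11, 3.11]. Speed limits (rad/s): [2.57, 2.57, 3.14, 3.14, 3.14, 3.14].

### API

Orientations are given as [roll, pitch, yaw] about the fixed x, y, z axes, in that order (R = Rz(yaw) Ry(pitch) Rx(roll)).
In Python, from cell import readout, cams, workorder gives the robot as it stands.
- The arm moves only by the shell command python3 -m inch 'ROWS' [FORCE]. ROWS is text: rows parted by semicolons, each of 5 numbers parted by spaces: the shift along the world's x, y, z in mm, then the turn about the world's z in rad, then the opening, from 0 (shut) to 1 (fully open). A call has 1 to 8 rows; each row shifts and turns the commanded pose from where the row before left it; what a row does not reach is not made up. A row lasts 1/12 s, in which the tool goes at most 41.7 mm and 7.16 degrees, less where a joint would pass 70% of its speed; a pose out of reach is approached as far as the arm can. A call is refused whole if a number of a shift passes 41.7 or a number of a turn 0.125, either way. A call with a gripper value outside its range is refused whole. The fingers move at their own pace and stop on an object; FORCE is the grip in N (left out, the last holds). Time passes only in rows, so rows that do not move let the fingers close. It gives the time, the measured TCP pose, the force and the opening at its end, in the units of the state.
- readout.observe(): the state, without advancing time (a new reading comes with each control period).
- cams.read_camera(name): name is "scene" or "top"; returns a dict with "color" (400x640x3 uint8, red, green, blue), "fx", "fy", "cx", "cy" (pixels), "world_to_cam" (4x4, takes a point from world to camera coordinates). Camera axes: x right, y down, z forward; pixel columns grow to the right and rows downward; lengths in m; the calibration is good to about 2 mm. A picture is of the moment at which its call begins. There is no depth.
- workorder.hand_in(): hands the job in, once; it reports no verdict.
The state is a dict: "time": time; "qpos": joint angles; "qvel": joint speeds; "joint_efforts": joint torques, N m; "tool_pos": TCP position; "tool_rot": TCP orientation; "contact_force": force on the tool from outside, world axes, zero at the start; "torque": the same for the moment, N m; "opening": finger opening in m.
Only numpy, scipy, OpenCV 4.12 (cv2) and the standard library are available. Lean on these libraries where they do the work, as an engineer would, in place of code of your own. Each camera call takes 0.05 s, during which the arm holds its last target.

## Working session

There is one attempt and no reset: what is moved stays moved. The work goes in short steps, Python scripts to look and compute and a shell command to move; the robot and the scene stay as the last step left them, time stands still between calls to the robot, and variables do not carry over. Pictures are saved under pics/ and viewed, and the job is handed in when it is done.

```bash
ls; mkdir -p pics; python3 - <<'E'
from cell import readout, cams
import cv2
print(readout.observe())
for n in("scene","top"):
    d=cams.read_camera(n); cv2.imwrite(f"pics/{n}0.png",d["color"][:,:,::-1]); print(n,d["fx"],d["fy"],d["cx"],d["cy"],d["world_to_cam"].round(4).tolist())
E
```

```text
pics
{'time': 0.0, 'qpos': array([-1.46900016e+00,  3.42715432e-01,  1.52503083e+00, -1.96456913e-05,
        1.27542135e+00, -1.45991489e-01]), 'qvel': array([ 4.78131844e-04, -6.57227805e-04,  4.16242180e-04, -1.50695069e-03,
       -9.98429263e-06, -4.23410387e-04]), 'joint_efforts': array([-1.07586322e-03, -4.31245136e+01, -2.44219744e+01,  7.17211794e-02,
        5.57910406e-02, -1.23179148e-04]), 'tool_pos': array([ 0.12876991, -0.5088142 ,  0.40404372]), 'tool_rot': array([-1.70486057,  1.56922125,  1.68452547]), 'contact_force': array([ 0.60026279, -0.33927521,  0.23098626]), 'torque': array([-0.0295296 ,  0.03726195, -0.00922555]), 'opening': 0.09177533185516881}
scene 418.7189582108386 418.7189582108386 326.4213523015105 200.6250893624396 [[0.8676, 0.4972, -0.0054, -0.4798], [0.421, -0.7403, -0.5242, -0.2245], [-0.2647, 0.4525, -0.8516, 1.1696], [0.0, 0.0, 0.0, 1.0]]
top 502.2479002390352 502.2479002390352 311.9680262199806 193.64149757780433 [[0.0193, -0.9997, 0.0136, -0.0281], [-0.9812, -0.0216, -0.192, 0.5727], [0.1922, -0.0097, -0.9813, 1.2514], [0.0, 0.0, 0.0, 1.0]]
```

View pics/scene0.png

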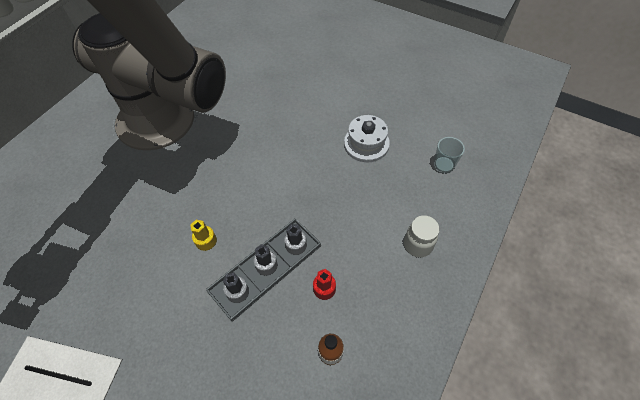

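View pics/top0.png

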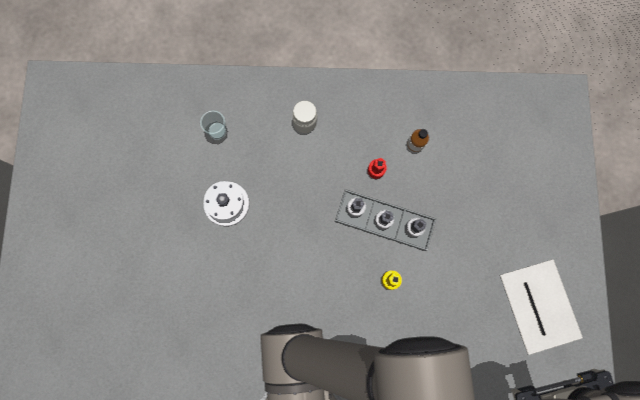

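The top view shows the nut near (223,200) and three sockets near (357,206), (385,218) and (417,228). There are red and yellow decoys at (377,168) and (392,280). I'll zoom in next to get the yaws.

```bash
python3 - <<'E'
import cv2, numpy as np
t=cv2.imread("pics/top0.png"); s=cv2.imread("pics/scene0.png")
a=cv2.resize(t[180:256,330:440],None,fx=7,fy=7,interpolation=cv2.INTER_CUBIC);cv2.imwrite("pics/z1.png",a)
b=cv2.resize(s[210:325,200:330],None,fx=5,fy=5,interpolation=cv2.INTER_CUBIC);cv2.imwrite("pics/z2.png",b)
c=cv2.resize(t[170:235,190:260],None,fx=6,fy=6,interpolation=cv2.INTER_CUBIC);d=cv2.resize(s[105:170,335:400],None,fx=6,fy=6,interpolation=cv2.INTER_CUBIC)
cv2.imwrite("pics/z3.png",np.hstack([c[:390,:390],d[:390,:390]]))
E
```

```text
(no output)
```

View pics/z1.png

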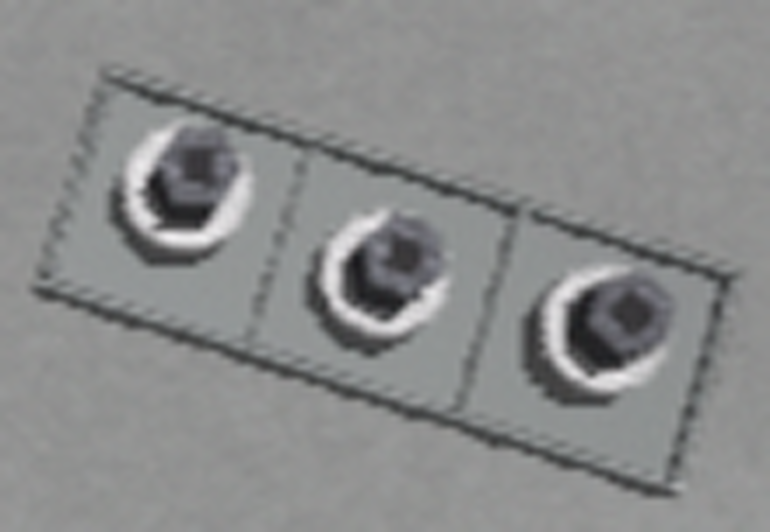

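View pics/z2.png

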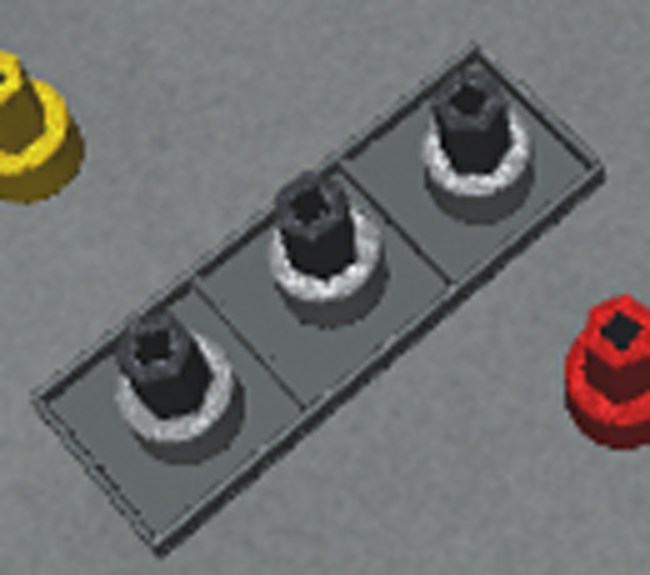

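View pics/z3.png

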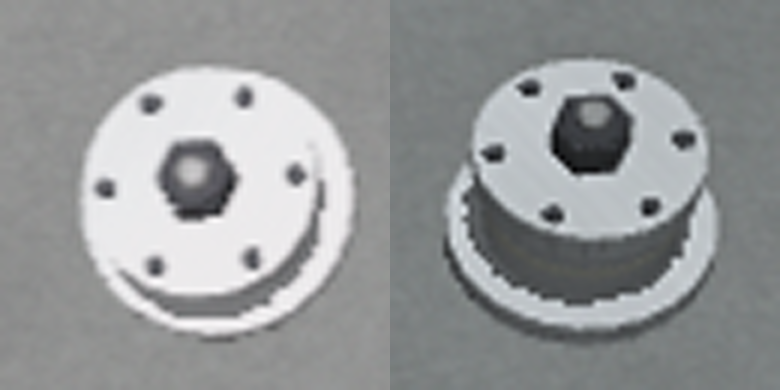

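```bash
cat > h.py <<'E'
import numpy as np, cv2
from cell import readout, cams
def proj(d,P):
    P=np.atleast_2d(P); W=np.array(d["world_to_cam"]); c=P@W[:3,:3].T+W[:3,3]
    return np.c_[d["fx"]*c[:,0]/c[:,2]+d["cx"], d["fy"]*c[:,1]/c[:,2]+d["cy"]]
def ray(d,uv,z):
    W=np.array(d["world_to_cam"]); R=W[:3,:3]; o=-R.T@W[:3,3]
    uv=np.atleast_2d(uv).astype(float)
    v=np.c_[(uv[:,0]-d["cx"])/d["fx"],(uv[:,1]-d["cy"])/d["fy"],np.ones(len(uv))]@R
    return o+v*((z-o[2])/v[:,2])[:,None]
def rect(d,cx,cy,z,half,ppm=4):
    "metric view: right = +x, up = +y, ppm px per mm, half in mm"
    n=int(2*half*ppm); h=half/1000
    w=np.array([[cx-h,cy+h,z],[cx+h,cy+h,z],[cx+h,cy-h,z],[cx-h,cy-h,z]])
    H=cv2.getPerspectiveTransform(proj(d,w).astype(np.float32),np.float32([[0,0],[n,0],[n,n],[0,n]]))
    return cv2.warpPerspective(d["color"][:,:,::-1],H,(n,n),flags=cv2.INTER_CUBIC)
E
python3 - <<'E'
from h import *
T=cams.read_camera("top");S=cams.read_camera("scene")
import pickle; pickle.dump((T,S),open("cam0.pkl","wb"))
print(readout.observe()["time"])
# tops of shank
tp=[(330+200/7,180+165/7),(330+403/7,180+255/7),(330+632/7,180+312/7)]
sp=[(200+468/5,210+100/5),(200+312/5,210+207/5),(200+155/5,210+347/5)]
pt=ray(T,tp,.08);ps=ray(S,sp,.08);print(pt.round(4),ps.round(4))
nt=ray(T,[(190+196/6,170+178/6)],.074);ns=ray(S,[(335+(592-390)/6,105+128/6)],.074);print(nt,ns)
rows=[]
for im,P in((T,pt),(S,pt)):
    rows.append(np.hstack([rect(im,p[0],p[1],.08,24) for p in pt]+[rect(im,nt[0,0],nt[0,1],.076,24)]))
cv2.imwrite("pics/r1.png",np.vstack(rows))
# tray corners at z=.016
tc=[(330+105/7,180+72/7),(330+735/7,180+275/7),(330+675/7,180+492/7),(330+37/7,180+290/7)]
print(ray(T,tc,.016).round(4))
E
```

```text
0.2
[[ 0.5452 -0.1352  0.08  ]
 [ 0.5137 -0.2088  0.08  ]
 [ 0.4947 -0.2916  0.08  ]] [[ 0.5487 -0.1329  0.08  ]
 [ 0.519  -0.2074  0.08  ]
 [ 0.499  -0.2893  0.08  ]]
[[0.54887209 0.21157769 0.074     ]] [[0.55436824 0.21270161 0.074     ]]
[[ 0.5921 -0.1053  0.016 ]
 [ 0.5185 -0.3459  0.016 ]
 [ 0.4356 -0.3209  0.016 ]
 [ 0.5071 -0.08    0.016 ]]
```

View pics/r1.png

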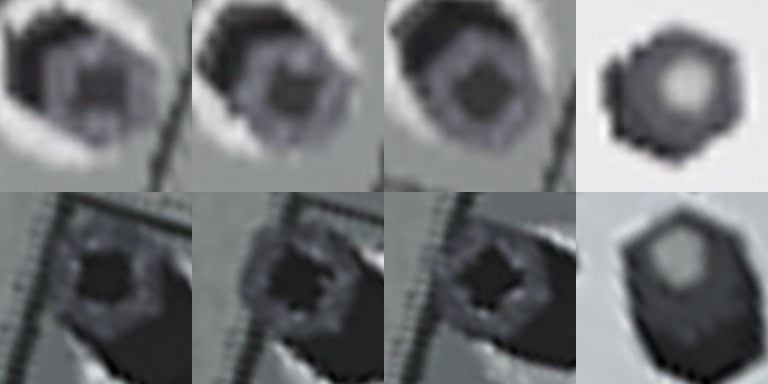

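```bash
python3 - <<'E'
from h import *
import pickle
T,S=pickle.load(open("cam0.pkl","rb"))
pt=np.array([[.5452,-.1352],[.5137,-.2088],[.4947,-.2916]]);ps=np.array([[.5487,-.1329],[.519,-.2074],[.499,-.2893]])
g=lambda d,p:rect(d,p[0],p[1],.08,20,6)
a=np.vstack([np.hstack([g(T,p) for p in pt]),np.hstack([g(S,p) for p in ps])])
a=cv2.convertScaleAbs(a,alpha=1.8,beta=0); 
for i in range(2):
  for j in range(3): cv2.circle(a,(120+240*j,120+240*i),int(14*6*1.1547),(0,255,0),1); 
cv2.imwrite("pics/r2.png",a)
# nut: top view mask at z=.076
m=rect(T,.5489,.2116,.076,22,10);gray=cv2.cvtColor(m,cv2.COLOR_BGR2GRAY)
_,b=cv2.threshold(gray,150,255,cv2.THRESH_BINARY_INV);b=b
cs,_=cv2.findContours(b,cv2.RETR_EXTERNAL,cv2.CHAIN_APPROX_NONE);c=max(cs,key=cv2.contourArea)
h=cv2.approxPolyDP(cv2.convexHull(c),12,True)[:,0]
print([( round(float((x-220)/10),1),round(float((220-y)/10),1)) for x,y in h])
m2=rect(S,.5544,.2127,.078,22,10)
for mm in(m,m2):cv2.circle(mm,(220,220),173,(0,200,0),1)
cv2.imwrite("pics/r3.png",cv2.resize(np.hstack([m,m2]),None,fx=.9,fy=.9))
E
```

```text
[(1.8, 17.0), (15.5, 10.4), (17.2, -3.9), (13.8, -9.0), (0.7, -17.0), (-14.7, -10.7), (-17.7, 5.2), (-9.3, 12.6)]
```

View pics/r2.png

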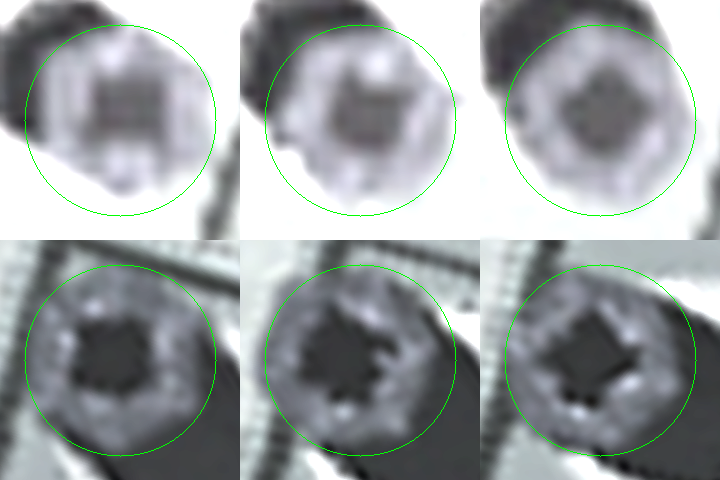

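View pics/r3.png

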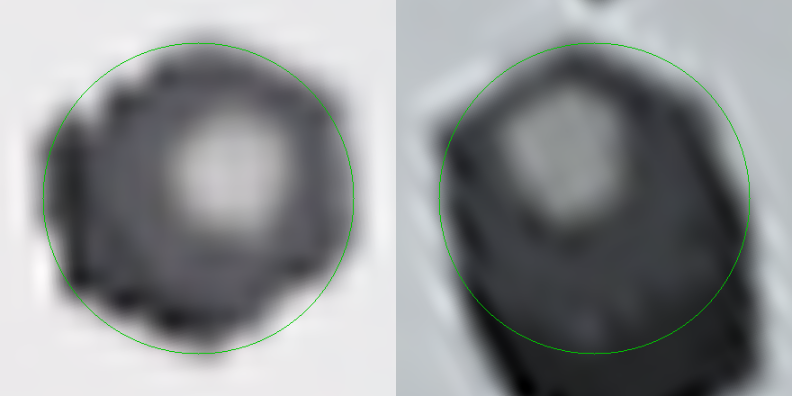

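Both views agree that socket 1 has its flats near yaw 0. Socket 3 is near 15° and the nut is near 0–4° (mod 60). Next I'll measure the yaws and centres numerically and work out the jaw direction.

```bash
python3 - <<'E'
from h import *
import pickle
from scipy.spatial.transform import Rotation as Ro
T,S=pickle.load(open("cam0.pkl","rb"))
o=readout.observe();R=Ro.from_euler('xyz',o["tool_rot"]).as_matrix();print("x",R[:,0].round(3),"jaw",R[:,1].round(3),np.degrees(np.arctan2(R[1,1],R[0,1])),o["tool_pos"])
ps=np.array([[.5487,-.1329],[.519,-.2074],[.499,-.2893]])
pt=np.array([[.5452,-.1352],[.5137,-.2088],[.4947,-.2916]])
for d,P,th in((T,pt,75),(S,ps,45)):
  for p in P:
    m=rect(d,p[0],p[1],.08,10,20);g=cv2.GaussianBlur(cv2.cvtColor(m,cv2.COLOR_BGR2GRAY),(0,0),5)
    t,b=cv2.threshold(g,0,255,cv2.THRESH_BINARY_INV+cv2.THRESH_OTSU)
    cs,_=cv2.findContours(b,cv2.RETR_EXTERNAL,cv2.CHAIN_APPROX_NONE);c=[c for c in cs if cv2.pointPolygonTest(c,(200,200),False)>0][0]
    M=cv2.moments(c);r=cv2.minAreaRect(c);print("recess",t,(p*1e3+[(M['m10']/M['m00']-200)/20,(200-M['m01']/M['m00'])/20]).round(1),np.round(r[1],0),"yaw",round(-r[2]%90,1))
# bolt holes / cell disc
for d,p in((T,[.549,.2116]),(S,[.5544,.2127])):
    m=rect(d,p[0],p[1],.06,55,6);g=cv2.cvtColor(m,cv2.COLOR_BGR2GRAY)
    b=(g<130).astype(np.uint8);n,l,st,ce=cv2.connectedComponentsWithStats(b)
    q=[((c-330)/6*[1,-1]) for s,c in zip(st[1:],ce[1:]) if 80<s[4]<1500]
    q=[v for v in q if 22<np.hypot(*v)<48]
    q=np.array(q);
    print(q.round(1),[round(np.degrees(np.arctan2(y,x))%60,1) for x,y in q-q.mean(0)], (p+q.mean(0)/1e3).round(4))
E
```

```text
x [-0.     0.001 -1.   ] jaw [ 0.245 -0.969 -0.001] -75.79946650597172 [ 0.12880315 -0.50887637  0.40430187]
recess 87.0 [ 546.3 -133.7] [306. 282.] yaw 88.8
recess 86.0 [ 514.8 -208.1] [262. 262.] yaw 72.5
recess 80.0 [ 495.4 -290.5] [279. 280.] yaw 42.4
recess 53.0 [ 547.5 -132.4] [291. 298.] yaw 6.3
recess 53.0 [ 516.1 -206.9] [310. 304.] yaw 62.5
recess 54.0 [ 497.  -289.2] [282. 302.] yaw 47.6
[[ -2.2  42.1]
 [-35.5  18.8]
 [ 39.3 -15.4]
 [-31.2 -22.2]
 [  5.7 -39.2]] [np.float64(26.7), np.float64(24.4), np.float64(44.5), np.float64(35.7), np.float64(46.2)] [0.5442 0.2084]
[] [] [nan nan]<stdin>:21: RuntimeWarning: Mean of empty slice.
  ret = ret.dtype.type(ret / rcount)
```

```bash
python3 -m inch '29.8 26.8 0 .024 .6;29.8 26.8 0 .024 .6;29.8 26.8 0 .024 .6;29.8 26.8 0 .024 .6;29.8 26.8 0 .024 .6;29.8 26.8 0 .024 .6;29.8 26.8 0 .024 .6;29.8 26.8 0 .024 .6' 30
python3 -m inch '29.8 26.8 0 .024 .6;29.8 26.8 0 .024 .6;29.8 26.8 0 .024 .6;29.8 26.8 0 .024 .6;29.8 26.8 0 .024 .6;29.8 26.8 0 .024 .6;0 0 -20 0 .6;0 0 0 0 .6'
python3 - <<'E'
from h import *
import pickle
T,S=pickle.load(open("cam0.pkl","rb"))
t=np.array([(150,103),(244,97),(295,175),(250,260),(155,267),(105,188)])/6+[190,170]
s=(np.array([(528,88),(623,80),(684,139),(650,206),(553,214),(494,153)])-[390,0])/6+[335,105]
for d,q in((T,t),(S,s)):
    P=ray(d,q,.06)[:,:2];c=P.mean(0);v=P-c;print(c.round(4),np.hypot(*v.T).round(4),(np.degrees(np.arctan2(v[:,1],v[:,0]))%60).round(1))
E
```

```text
time: 0.87
tool_pos: [0.3682, -0.2929, 0.4048]
tool_rot: [1.55, 1.571, -1.151]
contact_force: [0.6, -1.0, 0.7]
opening: 0.0558
time: 1.53
tool_pos: [0.5465, -0.1317, 0.3814]
tool_rot: [-0.935, 1.565, 2.794]
contact_force: [-0.6, 0.5, -1.1]
opening: 0.055
[0.5499 0.2122] [0.0412 0.0412 0.0409 0.0409 0.0413 0.0407] [34.5 35.5 35.2 34.6 35.5 35.3]
[0.553  0.2147] [0.0411 0.041  0.041  0.0409 0.0409 0.0405] [36.4 35.6 35.  35.7 35.5 35.1]
```

```bash
python3 -m inch '0 -2 -40 0 .6;0 0 -40 0 .6;0 0 -35 0 .6;0 0 -25 0 .6;0 0 -15 0 .6;0 0 -5 0 .6;0 0 0 0 .6'
python3 - <<'E'
from h import *
T=cams.read_camera("top");S=cams.read_camera("scene")
g=lambda d:rect(d,.547,-.134,.07,60,5)
cv2.imwrite("pics/g1.png",cv2.resize(np.hstack([g(T)[::1],g(S)]),(800,400)))
E
```

```text
time: 2.12
tool_pos: [0.5453, -0.1365, 0.2239]
tool_rot: [-0.88, 1.568, 2.844]
contact_force: [0.7, -0.1, 0.8]
opening: 0.0554
```

View pics/g1.png

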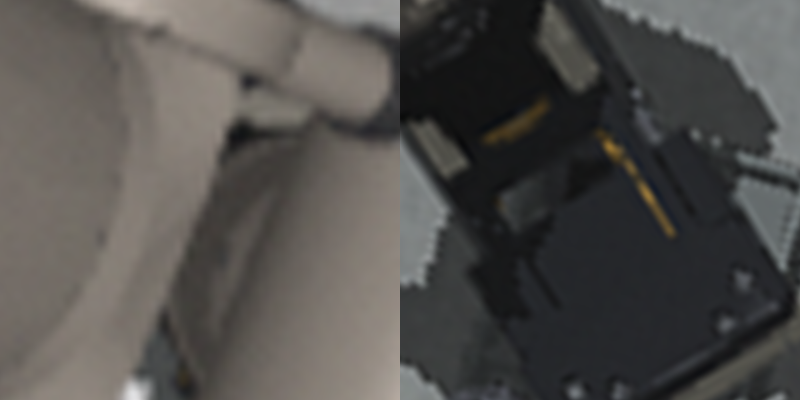

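The arm hides the socket in both views, so I'll close the gripper and see what opening and force it reports.

```bash
python3 -m inch '0 1 -1 0 0;0 0 0 0 0;0 0 0 0 0;0 0 0 0 0;0 0 0 0 0;0 0 0 0 0' 30
python3 -m inch '0 0 6 0 0;0 0 10 0 0;0 0 20 0 0;0 0 0 0 0'
```

```text
time: 2.72
tool_pos: [0.5461, -0.1347, 0.2243]
tool_rot: [2.094, 1.57, -0.463]
contact_force: [-1.6, 0.5, 4.2]
opening: 0.0285
time: 3.05
tool_pos: [0.5469, -0.1351, 0.2631]
tool_rot: [2.178, 1.565, -0.38]
contact_force: [1.3, -0.6, -2.6]
opening: 0.0288
```

```bash
python3 -m inch '0 10 35 0 0;0 35 25 .026 0;1 40 0 0 0;1 40 0 0 0;1 40 0 0 0;1 40 0 0 0;0 40 0 0 0;0 40 0 0 0'
python3 -m inch '0 40 0 0 0;0 24 0 0 0;0 0 0 0 0;0 0 0 0 0'
python3 - <<'E'
from h import *
from scipy.spatial.transform import Rotation as Ro
o=readout.observe();R=Ro.from_euler('xyz',o["tool_rot"]).as_matrix();print(o["tool_pos"],o["contact_force"],"jaw",R[:,0].round(3),np.degrees(np.arctan2(R[1,1],R[0,1])))
for n in("top","scene"):
    d=cams.read_camera(n);u=proj(d,[.5515,.2135,.08])[0].astype(int);x=d["color"][max(0,u[1]-50):u[1]+50,u[0]-65:u[0]+65,::-1]
    print(n,u-[65,50]);cv2.imwrite(f"pics/n1{n}.png",cv2.resize(x,None,fx=6,fy=6,interpolation=cv2.INTER_CUBIC))
E
```

```text
time: 3.72
tool_pos: [0.5495, 0.1511, 0.3186]
tool_rot: [-0.091, 1.571, -2.623]
contact_force: [0.8, 0.1, -3.5]
opening: 0.0285
time: 4.05
tool_pos: [0.5495, 0.2145, 0.3183]
tool_rot: [-0.001, 1.57, -2.53]
contact_force: [-0.3, -0.2, -3.2]
opening: 0.0281
[0.54948771 0.21449844 0.31826992] [-0.33248886 -0.24667663 -3.21683082] jaw [-0.001 -0.001 -1.   ] -54.88606403262522
top [156 148]
scene [302  74]
```

View pics/n1top.png

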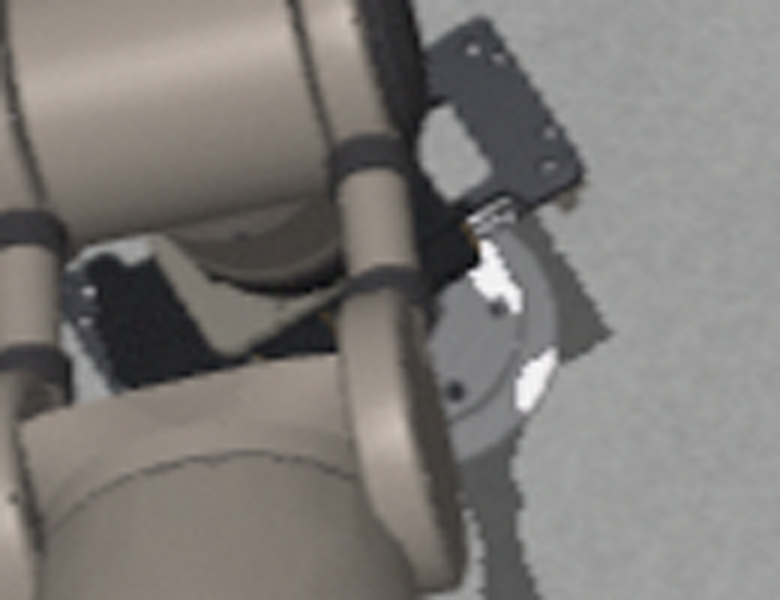

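View pics/n1scene.png

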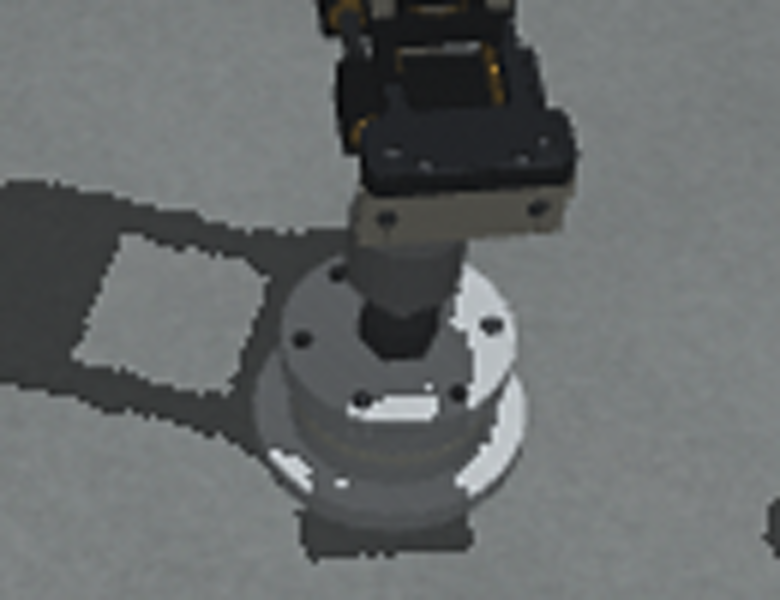

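```bash
python3 - <<'E'
from h import *
d=cams.read_camera("scene")
a=np.linspace(0,2*np.pi,73)
for zf in(.097,.099,.101):
  for z0 in (zf,zf+.015):
    c=np.c_[.553+.024*np.cos(a),.2147+.024*np.sin(a),np.full(73,z0)];q=(proj(d,c)-[302,74])*6;print(zf,z0,"u",q[:,0].min().round(),q[:,0].max().round(),"vmax",q[:,1].max().round())
x=d["color"][100:135,350:390].mean(2).astype(int)
for r in (18,20,22):print(r+100,x[r].tolist())
print("col", [ (100+i,int(x[i,20])) for i in range(12,35)])
E
```

```text
0.097 0.097 u 346.0 462.0 vmax 316.0
0.097 0.112 u 348.0 466.0 vmax 291.0
0.099 0.099 u 346.0 462.0 vmax 313.0
0.099 0.114 u 348.0 466.0 vmax 288.0
0.101 0.101 u 346.0 463.0 vmax 309.0
0.101 0.116 u 348.0 467.0 vmax 284.0
118 [59, 57, 56, 57, 67, 84, 95, 65, 53, 43, 50, 52, 54, 54, 57, 56, 56, 58, 57, 57, 58, 57, 59, 57, 57, 57, 56, 51, 58, 159, 152, 119, 119, 119, 117, 120, 121, 121, 121, 123]
120 [58, 59, 74, 93, 93, 94, 92, 38, 30, 57, 50, 52, 54, 54, 57, 55, 57, 57, 58, 58, 58, 57, 56, 58, 57, 55, 53, 50, 88, 198, 194, 193, 185, 135, 120, 120, 121, 120, 121, 122]
122 [66, 93, 93, 93, 93, 93, 93, 92, 95, 95, 93, 58, 53, 54, 56, 56, 57, 57, 58, 58, 57, 57, 58, 57, 57, 55, 53, 57, 95, 194, 189, 189, 191, 193, 170, 118, 121, 124, 125, 123]
col [(112, 74), (113, 75), (114, 72), (115, 65), (116, 67), (117, 61), (118, 58), (119, 58), (120, 58), (121, 57), (122, 57), (123, 57), (124, 57), (125, 58), (126, 46), (127, 34), (128, 36), (129, 36), (130, 33), (131, 32), (132, 32), (133, 40), (134, 90)]
```

```bash
python3 -m inch '1.5 -.5 -8 0 0;0 0 -7 0 0;0 0 -3 0 0;0 0 -1 0 0;0 0 -1 0 0;0 0 0 0 0'
python3 -m inch '0 0 -2 0 0;0 0 -2 0 0;0 0 0 0 0;0 0 0 0 0'
```

```text
time: 4.7
tool_pos: [0.5515, 0.2125, 0.2988]
tool_rot: [0.031, 1.571, -2.501]
contact_force: [-0.0, -0.5, -3.7]
opening: 0.0284
time: 5.03
tool_pos: [0.5519, 0.213, 0.2978]
tool_rot: [2.845, 1.566, 0.313]
contact_force: [-3.4, 0.1, 11.0]
opening: 0.028
```

```bash
python3 -m inch '0 0 -2 0 0;2 0 0 0 0;-2 2 0 0 0;-2 -2 0 0 0;2 -2 0 0 0;0 2 0 0 0'
python3 -m inch '0 0 0 .08 0;0 0 0 0 0';python3 -m inch '0 0 0 -.08 0;0 0 0 -.08 0';python3 -m inch '0 0 0 .08 0;0 0 0 0 0'
```

```text
time: 5.53
tool_pos: [0.5526, 0.2132, 0.2972]
tool_rot: [2.875, 1.562, 0.344]
contact_force: [-1.8, -4.1, 17.2]
opening: 0.028
time: 5.7
tool_pos: [0.5526, 0.2134, 0.2972]
tool_rot: [2.767, 1.562, 0.319]
contact_force: [-1.2, 1.4, 15.8]
opening: 0.028
time: 5.87
tool_pos: [0.5527, 0.213, 0.2972]
tool_rot: [2.813, 1.562, 0.198]
contact_force: [-0.2, -1.4, 15.4]
opening: 0.028
time: 6.03
tool_pos: [0.5528, 0.2132, 0.2972]
tool_rot: [2.813, 1.561, 0.285]
contact_force: [-0.4, 1.4, 15.4]
opening: 0.0279
```

```bash
python3 -m inch '0 0 15 0 0;0 0 25 0 0;0 -30 0 0 0;-1 -40 0 0 0;-1 -40 0 0 0;-1 -40 0 0 0;-1 -40 0 0 0;-1 -40 0 0 0'
python3 -m inch '0 -40 0 0 0;0 -40 0 0 0;0 -30 -10 0 0;0 -8.5 -30 0 0;0 0 -30 0 0;0 0 -20 0 0;0 0 -10 0 0;0 0 -5 0 0'
python3 -m inch '0 0 -3 0 0;0 0 0 0 0'; python3 -m inch '0 0 -1 0 0;0 0 0 0 0'
```

```text
time: 6.7
tool_pos: [0.5461, -0.019, 0.3333]
tool_rot: [2.294, 1.57, -0.237]
contact_force: [0.7, 0.6, -3.6]
opening: 0.028
time: 7.37
tool_pos: [0.5462, -0.1357, 0.2266]
tool_rot: [-0.956, 1.569, 2.796]
contact_force: [-1.7, 0.7, -3.2]
opening: 0.0278
time: 7.53
tool_pos: [0.5469, -0.1357, 0.2256]
tool_rot: [2.094, 1.569, -0.437]
contact_force: [0.4, 0.2, -2.9]
opening: 0.0279
time: 7.7
tool_pos: [0.5469, -0.1358, 0.2251]
tool_rot: [2.137, 1.568, -0.394]
contact_force: [-0.0, 0.3, -3.5]
opening: 0.0278
```

```bash
python3 -m inch '0 0 -1 0 0;0 0 0 0 0'; python3 -m inch '0 0 -1 0 0;0 0 0 0 0'
```

```text
time: 7.87
tool_pos: [0.5468, -0.1359, 0.2243]
tool_rot: [2.147, 1.568, -0.384]
contact_force: [-0.4, 0.6, 3.2]
opening: 0.0277
time: 8.03
tool_pos: [0.5468, -0.136, 0.2242]
tool_rot: [2.128, 1.568, -0.404]
contact_force: [-3.9, -0.3, 12.0]
opening: 0.0278
```

```bash
python3 -m inch '0 0 1 0 .6;0 0 0 0 .6;0 0 0 0 .6;0 0 0 0 .6;0 0 10 0 .6;0 0 30 0 .6;0 0 30 .1 .6;0 0 0 .1 .6'
python3 -m inch '-10 -24 0 .12 .6;-10 -24 0 .12 .6;-10.5 -24 0 .117 .6;0 0 0 0 .6;0 0 0 0 .6'
python3 - <<'E'
from h import *
from scipy.spatial.transform import Rotation as Ro
o=readout.observe();R=Ro.from_euler('xyz',o["tool_rot"]).as_matrix();print(o["tool_pos"],o["contact_force"],"jaw",R[:,0].round(3),np.degrees(np.arctan2(R[1,1],R[0,1])))
d=cams.read_camera("scene");cv2.imwrite("pics/p2.png",cv2.resize(d["color"][170:330,180:340,::-1],None,fx=3.7,fy=3.7,interpolation=cv2.INTER_CUBIC))
E
```

```text
time: 8.7
tool_pos: [0.548, -0.1364, 0.2992]
tool_rot: [1.95, 1.561, -0.377]
contact_force: [1.5, -1.1, 0.8]
opening: 0.0547
time: 9.12
tool_pos: [0.5156, -0.2089, 0.2935]
tool_rot: [1.737, 1.57, -0.241]
contact_force: [0.0, 0.3, -0.2]
opening: 0.0549
[ 0.51561346 -0.20890286  0.29350842] [ 0.02065104  0.31796099 -0.19860738] jaw [ 0.001 -0.    -1.   ] -23.359612934749737
```

View pics/p2.png

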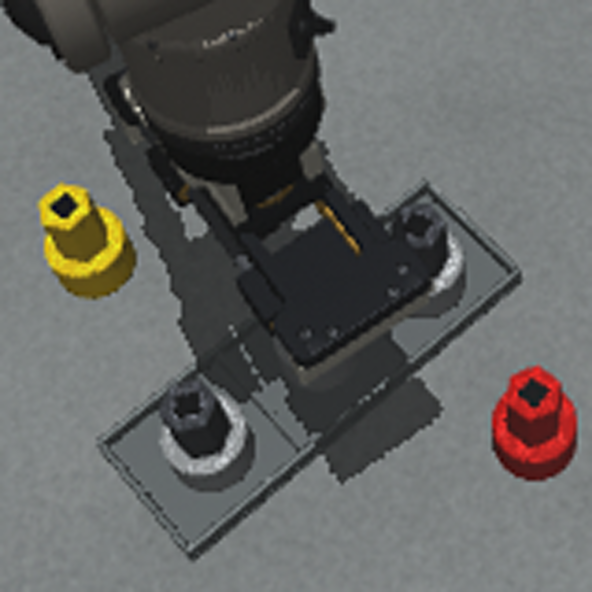

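Socket 1 is standing upright again in its pocket, at the right of the picture near (425,255). The gripper is over the middle socket, so I'll go down.

```bash
python3 -m inch '.5 .5 -30 0 .6;0 0 -25 0 .6;0 0 -12 0 .6;0 0 -3 0 .6;0 0 0 0 .6'
python3 -m inch '0 0 0 0 0;0 0 0 0 0;0 0 0 0 0;0 0 0 0 0;0 0 0 0 0;0 0 0 0 0' 30
python3 -m inch '0 0 4 0 0;0 0 10 0 0;0 0 20 0 0;0 0 30 0 0;0 0 35 0 0;0 0 0 0 0;0 0 0 0 0'
```

```text
time: 9.58
tool_pos: [0.5167, -0.2064, 0.2224]
tool_rot: [-1.782, 1.569, 2.526]
contact_force: [0.1, -0.5, 0.6]
opening: 0.0554
time: 10.08
tool_pos: [0.5166, -0.2074, 0.2237]
tool_rot: [1.522, 1.569, -0.453]
contact_force: [-0.1, 0.9, 4.4]
opening: 0.028
time: 10.67
tool_pos: [0.5167, -0.2075, 0.3245]
tool_rot: [1.449, 1.566, -0.526]
contact_force: [-0.8, -0.6, -3.4]
opening: 0.0281
```

```bash
python3 -m inch '3 38 0 .05 0;3 38 0 .05 0;3 38 0 .05 0;3 38 0 .05 0;3 38 0 .05 0;3 38 0 .05 0;3 38 0 .05 0;3 38 0 .05 0'
python3 -m inch '3 38 0 .05 0;4 38 0 .045 0;4 40.5 0 0 0;0 0 0 0 0;0 0 0 0 0'
python3 - <<'E'
from h import *
from scipy.spatial.transform import Rotation as Ro
o=readout.observe();R=Ro.from_euler('xyz',o["tool_rot"]).as_matrix();print(o["tool_pos"],o["contact_force"],"jaw",R[:,0].round(3),np.degrees(np.arctan2(R[1,1],R[0,1])))
d=cams.read_camera("scene");cv2.imwrite("pics/n2.png",cv2.resize(d["color"][74:174,302:432,::-1],None,fx=6,fy=6,interpolation=cv2.INTER_CUBIC))
E
```

```text
time: 11.33
tool_pos: [0.5398, 0.0985, 0.3206]
tool_rot: [-1.499, 1.568, -3.071]
contact_force: [0.8, -0.9, -1.7]
opening: 0.0278
time: 11.75
tool_pos: [0.5507, 0.2152, 0.3202]
tool_rot: [-1.402, 1.568, -2.878]
contact_force: [-0.3, -0.8, -2.2]
opening: 0.0277
[0.55069782 0.21515991 0.32019709] [-0.33640503 -0.786982   -2.20639371] jaw [-0.003 -0.001 -1.   ] 5.43614277383282
```

View pics/n2.png

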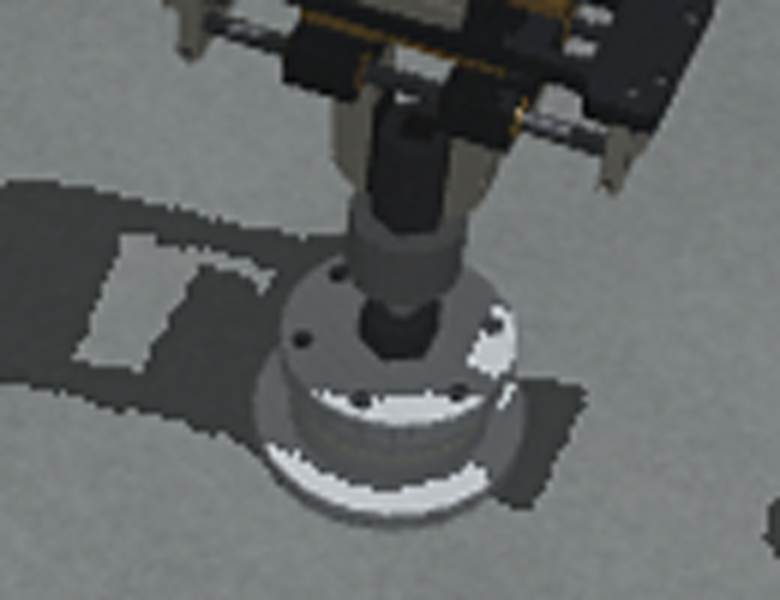

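The socket is held straight and sits centred over the nut in the scene view, with the body spanning columns 350 to 466 against about 347 to 465 expected. I'll go down.

```bash
python3 -m inch '.5 -1.5 -8 0 0;0 0 -7 0 0;0 0 -3 0 0;0 0 -1 0 0;0 0 -1 0 0;0 0 0 0 0'
python3 -m inch '0 0 -2 0 0;0 0 -2 0 0;0 0 0 0 0'
python3 -m inch '0 0 -2 0 0;0 0 0 0 0;0 0 0 0 0'
```

```text
time: 12.3
tool_pos: [0.5521, 0.2112, 0.3019]
tool_rot: [-1.648, 1.571, -3.129]
contact_force: [0.1, 0.1, -2.5]
opening: 0.0283
time: 12.55
tool_pos: [0.552, 0.2116, 0.2978]
tool_rot: [0.607, 1.571, -0.873]
contact_force: [-0.3, 0.0, -2.2]
opening: 0.028
time: 12.8
tool_pos: [0.5519, 0.2117, 0.2976]
tool_rot: [1.585, 1.569, 0.106]
contact_force: [-3.2, -1.3, 8.0]
opening: 0.0283
```

```bash
python3 -m inch '0 1.5 0 0 0;0 0 -2 0 0;2 0 0 0 0;-2 2 0 0 0;-2 -2 0 0 0;2 -2 0 0 0;0 2 0 0 0'
python3 -m inch '0 0 0 .08 0;0 0 0 0 0';python3 -m inch '0 0 0 -.08 0;0 0 0 -.08 0';python3 -m inch '0 0 0 .08 0;0 0 0 0 0'
python3 - <<'E'
from h import *
d=cams.read_camera("scene");cv2.imwrite("pics/n2b.png",cv2.resize(d["color"][74:174,302:432,::-1],None,fx=6,fy=6,interpolation=cv2.INTER_CUBIC))
a=np.linspace(0,2*np.pi,73)
for zf in(.074,.076,.078):
    c=np.c_[.553+.024*np.cos(a),.2147+.024*np.sin(a),np.full(73,zf)];q=(proj(d,c)-[302,74])*6;print(zf,"u",q[:,0].min().round(),q[:,0].max().round(),"vmax",q[:,1].max().round())
E
```

```text
time: 13.38
tool_pos: [0.5523, 0.213, 0.2972]
tool_rot: [1.593, 1.567, 0.114]
contact_force: [-4.1, -8.5, 17.5]
opening: 0.028
time: 13.55
tool_pos: [0.5526, 0.2133, 0.2972]
tool_rot: [1.597, 1.565, 0.201]
contact_force: [-1.2, -1.6, 14.0]
opening: 0.0276
time: 13.72
tool_pos: [0.5528, 0.2133, 0.2973]
tool_rot: [1.718, 1.564, 0.155]
contact_force: [-1.5, -1.8, 13.5]
opening: 0.0283
time: 13.88
tool_pos: [0.5529, 0.2135, 0.2973]
tool_rot: [1.727, 1.564, 0.251]
contact_force: [-0.6, 0.2, 13.6]
opening: 0.028
0.074 u 342.0 456.0 vmax 353.0
0.076 u 342.0 457.0 vmax 350.0
0.078 u 343.0 457.0 vmax 347.0
```

View pics/n2b.png

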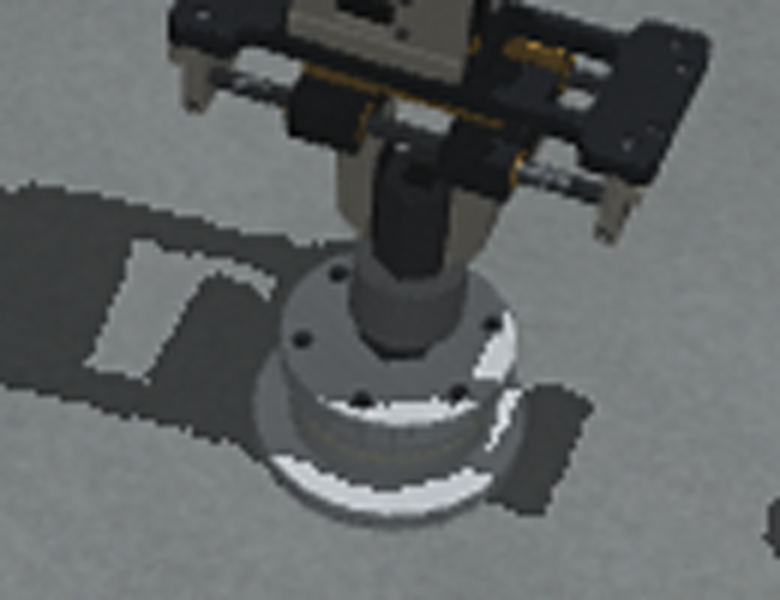

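```bash
python3 - <<'E'
from h import *
d=cams.read_camera("scene");x=d["color"].mean(2).astype(int)
for r in range(121,131,2):print(r,x[r,352:384].tolist())
a=np.linspace(0,2*np.pi,145)
for z in(.078,.110): 
    c=np.c_[.553+.024*np.cos(a),.2147+.024*np.sin(a),np.full(145,z)];q=proj(d,c);print(z,q[:,0].min().round(1),q[:,0].max().round(1),q[:,1].max().round(1),q[q[:,0].argmin(),1].round(1),q[q[:,0].argmax(),1].round(1))
E
```

```text
121 [93, 96, 94, 93, 94, 92, 92, 94, 58, 49, 52, 58, 64, 65, 66, 68, 64, 66, 65, 65, 66, 66, 66, 68, 67, 66, 57, 53, 92, 89, 89, 94]
123 [93, 92, 93, 94, 93, 93, 93, 94, 56, 50, 52, 54, 54, 56, 57, 59, 64, 66, 63, 66, 64, 64, 61, 58, 56, 54, 53, 62, 91, 89, 89, 90]
125 [93, 92, 92, 92, 92, 94, 93, 92, 56, 51, 53, 55, 55, 56, 58, 56, 58, 57, 57, 58, 59, 58, 58, 57, 55, 55, 54, 80, 90, 90, 91, 90]
127 [92, 93, 93, 93, 92, 92, 92, 96, 91, 48, 53, 55, 55, 57, 57, 57, 58, 58, 58, 58, 58, 57, 56, 57, 55, 55, 60, 90, 91, 89, 73, 35]
129 [52, 66, 93, 92, 92, 92, 91, 92, 94, 72, 40, 57, 56, 57, 57, 57, 58, 58, 57, 58, 57, 57, 57, 55, 55, 70, 89, 90, 90, 89, 85, 69]
0.078 359.1 378.2 131.8 124.3 125.1
0.11 359.9 379.5 123.1 115.4 116.2
```

```bash
python3 - <<'E'
from h import *
import pickle
T,S=pickle.load(open("cam0.pkl","rb"))
t=np.array([(150,103),(244,97),(295,175),(250,260),(155,267),(105,188)])/6+[190,170]-.42
s=(np.array([(528,88),(623,80),(684,139),(650,206),(553,214),(494,153)])-[390,0])/6+[335,105]-.42
for n,d,q in(("T",T,t),("S",S,s)):
    g=d["color"].mean(2);Q=[]
    for u,v in q:
        c,r=int(round(u)),int(round(v))
        for _ in range(3):
            w=g[r-3:r+4,c-3:c+4];w=np.clip(np.percentile(w,75)-w-15,0,None);yy,xx=np.mgrid[r-3:r+4,c-3:c+4];cu,cv=(w*xx).sum()/w.sum(),(w*yy).sum()/w.sum();c,r=int(round(cu)),int(round(cv))
        Q.append((cu,cv))
    P=ray(d,Q,.06)[:,:2];A=P.mean(0);print(n,A.round(4),(np.hypot(*(P-A).T)*1e3).round(1))
    if n=="S": SN=A
d=cams.read_camera("scene");x=d["color"].mean(2).astype(int)
for c in(366,369,372):print(c,[(r,int(x[r,c])) for r in range(127,140)])
a=np.linspace(0,2*np.pi,145)
def pr(p,z):
    q=proj(d,np.c_[p[0]+.024*np.cos(a),p[1]+.024*np.sin(a),np.full(145,z)]);return (q[:,0].min()+q[:,0].max())/2,q[:,1].max()
print(pr(SN,.078)); print("per mm x",np.array(pr(SN+[.001,0],.078))-pr(SN,.078),"y",np.array(pr(SN+[0,.001],.078))-pr(SN,.078))
E
```

```text
T [0.5498 0.2129] [42.5 42.2 41.6 44.7 44.2 41. ]
S [0.552  0.2141] [47.7 42.  42.2 46.2 47.7 41.1]
366 [(127, 58), (128, 57), (129, 58), (130, 58), (131, 53), (132, 33), (133, 27), (134, 73), (135, 90), (136, 92), (137, 90), (138, 90), (139, 89)]
369 [(127, 58), (128, 57), (129, 58), (130, 57), (131, 59), (132, 39), (133, 29), (134, 89), (135, 93), (136, 92), (137, 92), (138, 92), (139, 89)]
372 [(127, 57), (128, 58), (129, 57), (130, 59), (131, 58), (132, 33), (133, 56), (134, 89), (135, 92), (136, 91), (137, 90), (138, 90), (139, 90)]
(np.float64(368.1947217690409), np.float64(131.8408266102847))
per mm x [0.35533741 0.15182544] y [ 0.17956982 -0.26762948]
```

Socket 2 stays on top too: foot edge at row 131.6, where 131.8 is predicted for 78 mm. By the images it sits about 1.7 mm off in x and y, but it first touched near the corrected spot at the same height, so it does not fit. I'll put it back.

```bash
python3 -m inch '0 0 10 0 0;0 0 25 0 0;-3 -40 0 0 0;-3 -40 0 0 0;-3 -40 0 0 0;-3 -40 0 0 0;-3 -40 0 0 0;-3 -40 0 0 0'
python3 -m inch '-3 -40 0 0 0;-3 -40 0 0 0;-4 -40 0 0 0;-4 -40 0 0 0;-3.5 -20.5 -15 0 0;0 0 -35 0 0;0 0 -30 0 0;0 0 -10 0 0'
python3 -m inch '0 0 -7 0 0;0 0 -5 0 0;0 0 0 0 0'
python3 -m inch '0 0 -2 0 0;0 0 0 0 0'
```

```text
time: 14.7
tool_pos: [0.5334, -0.0285, 0.3293]
tool_rot: [1.718, 1.571, 0.239]
contact_force: [1.6, 0.2, -2.5]
opening: 0.0278
time: 15.37
tool_pos: [0.515, -0.2073, 0.2352]
tool_rot: [-2.193, 1.564, 2.61]
contact_force: [-1.1, 0.6, -3.4]
opening: 0.0283
time: 15.62
tool_pos: [0.5169, -0.2071, 0.2273]
tool_rot: [0.999, 1.57, -0.48]
contact_force: [-0.3, 0.5, -2.2]
opening: 0.0274
time: 15.78
tool_pos: [0.517, -0.2073, 0.2261]
tool_rot: [0.977, 1.569, -0.503]
contact_force: [0.4, 0.7, -2.3]
opening: 0.028
```

```bash
python3 -m inch '0 0 -1.5 0 0;0 0 0 0 0'; python3 -m inch '0 0 -1 0 0;0 0 0 0 0'
```

```text
time: 15.95
tool_pos: [0.5167, -0.2073, 0.2241]
tool_rot: [0.976, 1.57, -0.503]
contact_force: [0.4, 0.2, -1.2]
opening: 0.0278
time: 16.12
tool_pos: [0.5167, -0.2074, 0.2233]
tool_rot: [0.99, 1.569, -0.49]
contact_force: [-1.2, 0.4, 3.8]
opening: 0.0281
```

```bash
python3 -m inch '0 0 0 0 .6;0 0 0 0 .6;0 0 0 0 .6;0 0 0 0 .6;0 0 10 0 .6;0 0 30 0 .6;0 0 30 0 .6'
python3 -m inch '-5 -20 0 .085 .6;-5 -21 0 .085 .6;-5 -21 0 0 .6;-5 -20.5 0 0 .6;0 0 0 0 .6;0 0 0 0 .6'
python3 - <<'E'
from h import *
from scipy.spatial.transform import Rotation as Ro
o=readout.observe();R=Ro.from_euler('xyz',o["tool_rot"]).as_matrix();print(o["tool_pos"],o["contact_force"],"jaw",R[:,0].round(3),np.degrees(np.arctan2(R[1,1],R[0,1])))
d=cams.read_camera("scene");cv2.imwrite("pics/p3.png",cv2.resize(d["color"][170:330,180:340,::-1],None,fx=3.7,fy=3.7,interpolation=cv2.INTER_CUBIC))
E
```

```text
time: 16.7
tool_pos: [0.5161, -0.2072, 0.2927]
tool_rot: [-2.187, 1.568, 2.616]
contact_force: [0.3, -0.6, 0.4]
opening: 0.0547
time: 17.2
tool_pos: [0.4962, -0.2906, 0.293]
tool_rot: [1.257, 1.57, -0.055]
contact_force: [-0.6, 0.1, -0.4]
opening: 0.0549
[ 0.49616967 -0.29058312  0.29295237] [-0.60406824  0.1174732  -0.38322741] jaw [ 0.001 -0.    -1.   ] 14.83696996462952
```

View pics/p3.png

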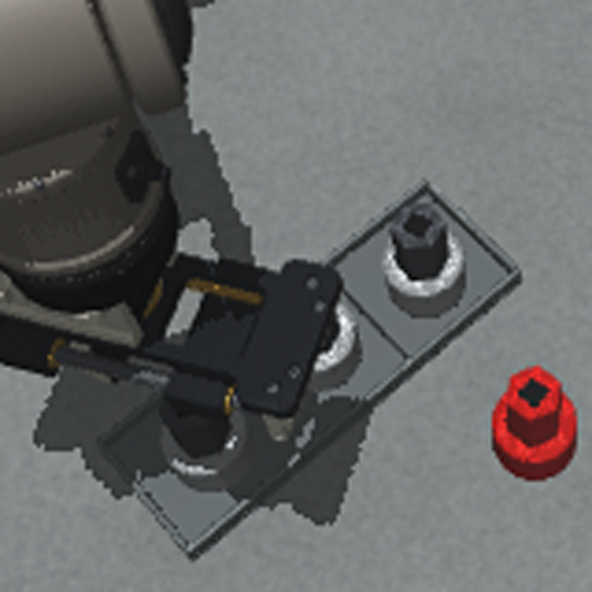

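Sockets 1 and 2 are upright in their pockets and the gripper is over socket 3.

```bash
python3 -m inch '.5 .5 -30 0 .6;0 0 -25 0 .6;0 0 -12 0 .6;0 0 -3 0 .6;0 0 0 0 .6'
python3 -m inch '0 0 0 0 0;0 0 0 0 0;0 0 0 0 0;0 0 0 0 0;0 0 0 0 0;0 0 0 0 0' 30
python3 -m inch '0 0 4 0 0;0 0 10 0 0;0 0 20 0 0;0 0 30 0 0;0 0 35 0 0;0 0 0 0 0;0 0 0 0 0'
```

```text
time: 17.67
tool_pos: [0.4972, -0.2883, 0.2219]
tool_rot: [-2.6, 1.569, 2.374]
contact_force: [0.6, -0.5, 1.1]
opening: 0.0549
time: 18.17
tool_pos: [0.4971, -0.2895, 0.2231]
tool_rot: [0.779, 1.57, -0.531]
contact_force: [-1.4, 0.4, 4.1]
opening: 0.0278
time: 18.75
tool_pos: [0.4972, -0.2895, 0.3238]
tool_rot: [0.66, 1.566, -0.65]
contact_force: [-0.3, -0.4, -5.2]
opening: 0.0277
```

```bash
python3 -m inch '4 38 0 -.02 0;4 38 0 -.02 0;4 38 0 -.02 0;4 38 0 -.02 0;4 39 0 -.02 0;4 39 0 -.02 0;4 39 0 -.02 0;4 39 0 -.03 0'
python3 -m inch '4 39 0 0 0;4 39 0 0 0;4 39 0 0 0;4 39 0 0 0;6 37.5 0 0 0;0 0 0 0 0;0 0 0 0 0'
python3 - <<'E'
from h import *
from scipy.spatial.transform import Rotation as Ro
o=readout.observe();R=Ro.from_euler('xyz',o["tool_rot"]).as_matrix();print(o["tool_pos"],o["contact_force"],"jaw",R[:,0].round(3),np.degrees(np.arctan2(R[1,1],R[0,1])))
d=cams.read_camera("scene");cv2.imwrite("pics/n3.png",cv2.resize(d["color"][74:174,302:432,::-1],None,fx=6,fy=6,interpolation=cv2.INTER_CUBIC))
x=d["color"].mean(2).astype(int)
for r in range(110,124,2):print(r,x[r,352:386].tolist())
print([(r,int(x[r,369])) for r in range(118,132)])
a=np.linspace(0,2*np.pi,145)
for z in (.100,.102,.104,.13):
    q=proj(d,np.c_[.552+.024*np.cos(a),.2141+.024*np.sin(a),np.full(145,z)]);print(z,q[:,0].min().round(1),q[:,0].max().round(1),q[:,1].max().round(1))
E
```

```text
time: 19.42
tool_pos: [0.5282, 0.0205, 0.3199]
tool_rot: [-1.763, 1.567, 3.039]
contact_force: [0.7, 0.2, -4.8]
opening: 0.0277
time: 20.0
tool_pos: [0.5502, 0.214, 0.3193]
tool_rot: [-1.388, 1.567, -2.864]
contact_force: [-0.3, -0.6, -3.8]
opening: 0.0277
[0.55019465 0.21400185 0.31933117] [-0.25643312 -0.56415632 -3.79067739] jaw [-0.004 -0.001 -1.   ] 5.429908221244081
110 [123, 122, 124, 123, 122, 123, 123, 81, 63, 66, 66, 64, 33, 28, 29, 29, 31, 31, 30, 31, 31, 30, 27, 76, 74, 70, 69, 81, 125, 126, 124, 123, 122, 119]
112 [125, 125, 125, 127, 130, 130, 125, 62, 49, 66, 66, 65, 67, 64, 33, 28, 29, 29, 29, 29, 28, 30, 56, 67, 65, 65, 67, 105, 123, 122, 121, 124, 122, 118]
114 [65, 66, 65, 53, 55, 56, 56, 50, 51, 52, 58, 62, 65, 67, 66, 63, 65, 65, 65, 65, 64, 66, 66, 66, 66, 56, 53, 105, 120, 120, 120, 119, 118, 118]
116 [58, 59, 58, 58, 56, 57, 73, 47, 51, 53, 54, 55, 55, 57, 56, 59, 63, 65, 64, 63, 62, 60, 57, 55, 54, 53, 69, 125, 119, 120, 121, 121, 123, 123]
118 [57, 58, 67, 85, 95, 65, 50, 49, 52, 53, 55, 55, 57, 57, 56, 59, 57, 54, 57, 57, 57, 57, 56, 55, 54, 52, 70, 102, 161, 123, 122, 120, 118, 121]
120 [75, 94, 94, 94, 92, 36, 29, 52, 50, 52, 55, 55, 56, 55, 57, 58, 57, 57, 58, 57, 58, 57, 56, 56, 53, 51, 82, 90, 88, 90, 95, 120, 126, 122]
122 [94, 92, 95, 93, 92, 94, 96, 96, 92, 58, 53, 54, 57, 57, 57, 57, 57, 58, 57, 57, 57, 57, 55, 54, 61, 89, 90, 89, 89, 89, 89, 91, 102, 127]
[(118, 54), (119, 58), (120, 57), (121, 57), (122, 58), (123, 58), (124, 58), (125, 66), (126, 61), (127, 38), (128, 36), (129, 36), (130, 32), (131, 33)]
0.1 359.2 378.6 125.9
0.102 359.2 378.7 125.3
0.104 359.3 378.8 124.7
0.13 360.0 379.9 117.3
```

View pics/n3.png

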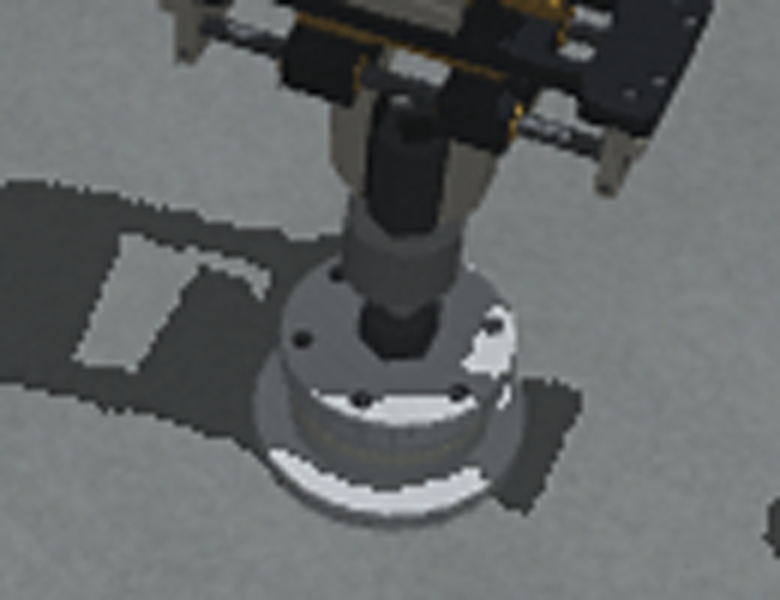

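```bash
python3 -m inch '1 0 -8 0 0;0 0 -6 0 0;0 0 -3 0 0;0 0 -1 0 0;0 0 -1 0 0;0 0 0 0 0'
python3 -m inch '0 0 -2 0 0;0 0 -2 0 0;0 0 0 0 0'
python3 -m inch '0 0 -2 0 0;0 0 -1 0 0;0 0 0 0 0'
```

```text
time: 20.55
tool_pos: [0.5521, 0.2117, 0.3023]
tool_rot: [-1.362, 1.571, -2.843]
contact_force: [0.0, -0.2, -3.8]
opening: 0.028
time: 20.8
tool_pos: [0.5519, 0.2121, 0.2982]
tool_rot: [-1.188, 1.57, -2.668]
contact_force: [-0.3, -0.4, -4.0]
opening: 0.0277
time: 21.05
tool_pos: [0.5519, 0.2122, 0.2952]
tool_rot: [-1.315, 1.57, -2.794]
contact_force: [0.0, -0.0, -3.4]
opening: 0.0274
```

Socket 3 has already gone below the height where the others stopped, with no contact force. I'll carry on down.

```bash
python3 -m inch '0 0 -1.5 0 0;0 0 -1.5 0 0;0 0 0 0 0'
python3 -m inch '0 0 -1.5 0 0;0 0 -1.5 0 0;0 0 0 0 0'
```

```text
time: 21.3
tool_pos: [0.5519, 0.2121, 0.2921]
tool_rot: [-1.289, 1.57, -2.768]
contact_force: [-0.7, 0.0, -4.2]
opening: 0.0282
time: 21.55
tool_pos: [0.5519, 0.2121, 0.289]
tool_rot: [-1.351, 1.57, -2.831]
contact_force: [-0.9, -0.4, -4.6]
opening: 0.0278
```

Its foot is at about 70 mm, past the catch band, and it is moving freely.

```bash
python3 -m inch '0 0 -3 0 0;0 0 -2 0 0;0 0 -2 0 0;0 0 0 0 0'
python3 -m inch '0 0 -1.5 0 0;0 0 -1 0 0;0 0 0 0 0'
python3 -m inch '0 0 -1 0 0;0 0 -1 0 0;0 0 0 0 0'
```

```text
time: 21.88
tool_pos: [0.5518, 0.2121, 0.2818]
tool_rot: [-1.39, 1.57, -2.869]
contact_force: [-0.5, -1.0, -4.3]
opening: 0.0275
time: 22.13
tool_pos: [0.5519, 0.2121, 0.2797]
tool_rot: [-1.358, 1.571, -2.838]
contact_force: [0.6, -0.2, -3.4]
opening: 0.0277
time: 22.38
tool_pos: [0.5519, 0.2122, 0.2792]
tool_rot: [1.643, 1.57, 0.164]
contact_force: [-2.5, -0.1, 3.4]
opening: 0.0279
```

Contact comes at 279.2, which puts the foot at 60.1 mm: fully home. I'll add a small push and check in the pictures.

```bash
python3 -m inch '0 0 -1 0 0;0 0 0 0 0;0 0 0 0 0;0 0 0 0 0'
python3 - <<'E'
from h import *
d=cams.read_camera("scene");a=d["color"][74:174,302:432,::-1];b=d["color"][200:330,190:330,::-1]
cv2.imwrite("pics/f.png",np.hstack([cv2.resize(a,(520,400),interpolation=cv2.INTER_CUBIC),cv2.resize(b,(280,260),interpolation=cv2.INTER_CUBIC)[:260].repeat(1,0) if 0 else cv2.copyMakeBorder(cv2.resize(b,(280,260)),0,140,0,0,cv2.BORDER_CONSTANT)]))
t=cams.read_camera("top");cv2.imwrite("pics/ft.png",cv2.resize(t["color"][90:260,180:450,::-1],None,fx=2.9,fy=2.9))
o=readout.observe();print(o["tool_pos"],o["contact_force"],o["opening"],abs(o["qvel"]).max())
E
```

```text
time: 22.72
tool_pos: [0.5519, 0.2122, 0.2791]
tool_rot: [1.647, 1.569, 0.167]
contact_force: [-5.5, -1.2, 9.9]
opening: 0.0279
[0.55183446 0.21217412 0.27911417] [-5.47682988 -0.16989776 10.59672806] 0.02793646994558603 0.001311467491088392
```

View pics/f.png

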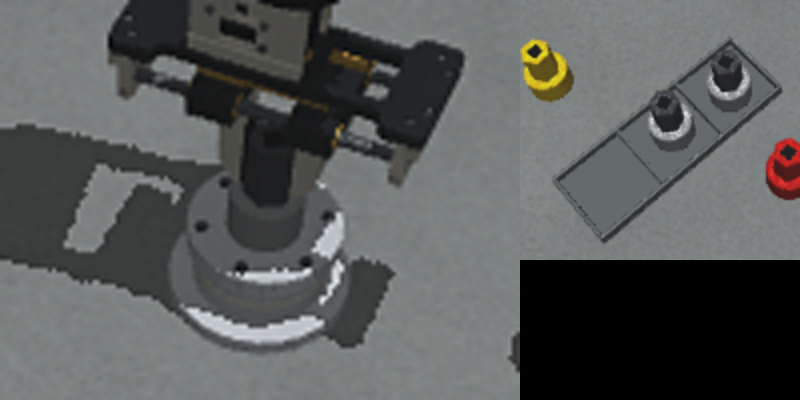

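View pics/ft.png

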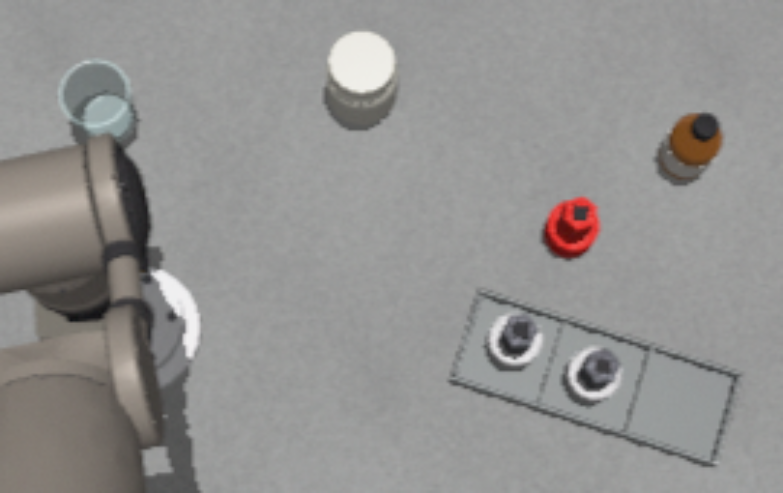

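The socket's foot is flat on the cell top at about (265,245), and the nut is fully covered. The other two sockets stand upright in the tray, and the jar, bottle and beaker are where they were. I'll hand in.

```bash
python3 -c "
from cell import workorder;print(workorder.hand_in())"
```

```text
the job is handed in; nothing more can be done
None
```

The socket that fits is the one from the pocket farthest from the cell. It is pushed fully home over the nut and still held in the gripper, and I handed the job in at about 23 s.

**The two that did not fit:** I tried the near and middle sockets first. Both stopped on top of the nut with the foot at about 77–78 mm, even after small shifts and turns. I stood each one upright back in its own pocket.

**The one that fits:** The third socket slid down without resistance and touched at a foot height of about 60 mm, which is the height of the cell's top. The last reading showed about 10 N of contact force, the gripper closed at 28 mm on the flats (grip set to 30 N), and the arm at rest.

**Other objects:** The final pictures show the other two sockets upright in the tray. The jar, bottle, beaker and the red and yellow look-alikes do not appear to have moved.

**Checks that disagreed:**
- The two cameras placed the nut 2–3 mm apart.
- The near socket's stop height came out at 76.9–77.6 mm, depending on which grasp height I used. That is below the 78 mm expected for a socket that does not fit and close to the 76 mm top of the catch range.
- The middle socket sat about 1.7 mm off centre in x and y while I wiggled it on the nut.

The third socket going fully on settled which one fits.

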